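# Evening pill reminder: silence, shut, pop open

### The job

The evening pill reminder is going off. Working with the fingertips alone, first press the red button on top of the reminder clock right down and let it come up again; next press the green lid, which was left standing open, down until its catch snaps over it and it stays shut; and only then press the thumb catch of the blue pod so that the blue lid springs up fully open, ready for the evening dose. Only press: nothing is picked up, lifted out of the rack or pushed out of place, and the yellow and white lids stay shut.

Things in the scene. Friction and masses are not known exactly. Their poses are not given: they have to be found in the camera images.
- rack: grey plastic tray with four wells side by side, 106 (x) x 206 (y) x 14 mm high, standing on a 3 mm silicone mat and fixed there; origin at the centre of its underside; its y axis runs along the row of pods, its -x side is the catch side. Floor and walls 3 mm thick; well centres at y = -76, -25, +25, +76 mm
- pod_yellow: dose pod clipped in a well of the rack (about 6 N would pull it up), 96 (x) x 46 (y) x 37 mm high: off-white box with a yellow lid over its +x part and a yellow thumb catch at its -x end; origin at the centre of its underside; shut, and stays so. The four pods are built alike and stand in any order of wells
- pod_green: the same, with green lid and catch; its lid stands open at the start and its compartment is empty
- pod_blue: the same, with blue lid and catch; shut at the start, with tablets inside
- pod_white: the same, with white lid and catch; shut, and stays so
- green_lid_front (a point): middle of the front edge of the green lid's outer face; moves with the lid. Lid: 3 mm plate, 43 mm wide (y), 56 mm from hinge line to this edge; hinge line along the pod's y at pod x = +46, z = 35 mm; it opens upward, and shutting swings the edge down and forward (-x). This point in the pod frame: fully open (43 degrees) x = +6, z = 75 mm; shut x = -10, z = 37 mm
- blue_catch_pad (a point): middle of the upper face of the blue thumb catch, a level pad 28 (x) x 30 (y) mm in front of the lid; this point is at x = -36, z = 28 mm in the pod frame. A lever hinged at its inner edge (pod x = -13 mm): pressed straight down here it gives 6 mm to a firm stop, takes 0.5 to 3 N, frees the lid after about 3 mm and springs back when let go
- clock_button_top (a point): centre of the top of the round red button (36 mm across) on top of the reminder clock; +z up
- clock: loose reminder clock, a white box 60 (x) x 110 (y) x 60 mm high with a black display on its -x face, 0.32 kg; origin at the centre of its underside. Its red push button stands on the middle of the top
- clock_button (a joint): red clock button: 0 = up, 0.006 m = fully down; a spring of about 5 N at full travel pushes it up again
- green_lid (a joint): green lid: 0 = fully down, about 0.01 rad = shut and caught, 0.75 rad = fully open (stop). A light spring (under 0.4 N at the front edge) lifts it again unless caught. Pressing its outer face fully down within 20 mm of the front edge (1 to 3 N, then a firm stop at 0) makes the catch snap over it
- blue_lid (a joint): blue lid: same build and scale as the green one; about 0.01 when shut. Once its catch is pressed it springs to 0.75 by itself; its front edge lies 26 mm behind the middle of the catch pad: fingers kept off the lid let it rise
- yellow_lid (a joint): yellow lid: same scale
- white_lid (a joint): white lid: same scale
- pill_bottle: bystander: amber pill bottle with white cap, 40 mm across, 78 mm high, standing on the mat beside the rack; origin at the centre of its underside
- nail_clipper: bystander: steel nail clipper, 58 x 12 x 14 mm, lying on the mat beside the rack; origin at the centre of its underside
- dish: bystander: white ceramic dish, 100 mm across, 28 mm high; origin at the centre of its underside
- tumbler: bystander: blue ceramic tumbler, 72 mm across, 100 mm high; origin at the centre of its underside
- cream_jar: bystander: green glass cream jar with white cap, 60 mm across, 45 mm high; origin at the centre of its underside
- lotion: bystander: pink lotion bottle with pump head, 64 mm across, 124 mm high; origin at the centre of its underside
There are look-alikes about, which are no part of the job. Leave any orange look-alike of the clock alone.

How it is judged:
On the way, in this order (a step that is already met when the one before it is completed fails the run):
1. the clock's red button is pressed right down (value of joint clock_button above 0.0045 m), for 0.05 s.
2. with the button up again, the green lid is pressed shut (value of joint green_lid below 0.06 rad and value of joint clock_button below 0.002 m), for 0.1 s.
3. the blue lid has sprung up open (value of joint blue_lid above 0.6 rad and value of joint green_lid below 0.06 rad), for 0.1 s.
At the end, for the whole second after the job is handed in: The blue lid stands open (more than 0.6 rad); the green, yellow and white lids are shut (less than 0.06 rad); the clock button is up (less than 2 mm down); pods and clock stand still in their places (all of step 3 and value of joint each of yellow_lid, white_lid below 0.06 rad and value of joint clock_button below 0.002 m and linear speed of each of pod_green, pod_blue, clock below 0.03 m/s); the robot touches nothing.
It fails at once if the blue lid comes open while the green one is still open (value of joint each of blue_lid, green_lid above 0.3 rad).
It fails at once if the yellow or the white lid comes open (value of joint any of yellow_lid, white_lid above 0.15 rad).
It fails at once if a pod is lifted out of its well (more than 10 mm) (z of any of pod_yellow, pod_green, pod_blue, pod_white in the frame of rack above 0.013 m).
It fails at once if the clock is lifted (more than 10 mm), tipped or pushed more than 30 mm (height (world z) of clock above 0.01 m or angle between clock's own z axis and vertical above 0.25 rad or distance of clock from where it was at the start of the episode above 0.03 m).
It fails at once if a bystander is moved more than 25 mm or tipped (distance of any of pill_bottle, nail_clipper, dish, tumbler, cream_jar, lotion from where it was at the start of the episode above 0.025 m or angle between any of pill_bottle, nail_clipper, dish, tumbler, cream_jar, lotion's own z axis and vertical above 0.4 rad).
It also fails if it takes over 42 s, if anything falls off the work surface, if the arm or the gripper's body presses on something with over 40 N, if the wrist force passes 120 N, or if a joint passes its speed limit or range.

### The arm

A 6-joint arm with a two-finger parallel gripper is mounted at the origin on the work surface. World frame = base frame: x ahead of the robot, y to its left, z up, the work surface at z = 0. Lengths are in m, angles in rad, forces in N, time in s.
With the tool pointing down it reaches from about 0.3 to 0.825 m from the base axis. Payload 5.4 kg.
Tool frame: the origin (TCP) lies between the finger pads; the fingertips stand 25 mm ahead of it and the grasp point (between the pads) lies 6 mm ahead of it (manip.tcp_to_tips is the distance from the TCP to the fingertips, in m); z points along the fingers, y is the line along which they close (so a half turn about z gives the same grasp; the last joint's range is limited). The gripper opens to 92 mm and grips with 3 to 60 N. Pads are 20 mm wide; open, the fingers measure 128 mm over their backs; the gripper's body (75 mm by 189 mm) begins 69 mm behind the grasp point.
Start: joints at [1.062, 0.158, 1.597, -0, 1.386, -0.21], TCP at [0.169, 0.55, 0.24] pointing down, gripper open.
Joint ranges: [-2.91, 2.91], [-0.94, 2.29], [0.18, 2.7], [-1.29, 4.43], [0.17, 2.64], [-3, 3]. Speed limits (rad/s): [2.57, 2.57, 3.14, 3.14, 3.14, 3.14].

### API

Orientations are given as a unit quaternion [w, x, y, z].
In Python, from cell import manip, optics, workorder gives the robot as it stands. The module is installed in compiled form; this text tells all that it offers.
- The arm moves only by the tool send_rows, never from a script. Its argument "targets" is a list of rows, each an object of numbers: "ax", "ay", "az": the turn, a rotation vector about the tool's x, y, z in rad; "tx", "ty", "tz": the shift along the tool's x, y, z in m; "fingers": the opening, from 0 (shut) to 1 (fully open). A call has exactly 10 rows; each row is the pose to reach, as a shift and turn from the pose commanded when the call began, along the tool's axes at that moment; what a row does not reach only later rows make up. A row lasts 1/10 s, in which the tool goes at most 50 mm and 8.59 degrees, less where a joint would pass 70% of its speed; a pose out of reach is approached as far as the arm can. A call with a gripper value outside its range is refused whole. The fingers move at their own pace and stop on an object; the grip force is fixed at half the most. Time passes only in rows, so rows that repeat a pose let the fingers close, or fill a call up. It gives the time, the measured TCP pose, the force, the opening and the grip force at its end, in the units of the state.
- manip.state(): the state, without advancing time (a new reading comes with each control period).
- optics.capture(name): name is "side" or "top"; returns the picture (384x512x3 uint8, blue, green, red); there is no depth.
- optics.camera_params(name): a dict with "camera_matrix" (3x3 intrinsics, pixels), "xyz" and "attitude" of the camera in the world. Camera axes: x right, y up, looking along -z (the intrinsics and any distortion apply to the point x, -y, -z); pixel columns grow to the right and rows downward; lengths in m; the calibration is good to about 2 mm. A picture is of the moment at which its call begins. camera_params takes no time and is no camera call.
- workorder.close_job(): hands the job in; it is judged then, once.
The state is a dict: "t": time; "joint_pos": joint angles; "qvel": joint speeds; "tau": joint torques, N m; "ee_pos": TCP position; "ee_rot": TCP orientation; "wrist_force": force on the tool from outside, world axes, zero at the start; "torque": the same for the moment, N m; "finger_gap": opening from 0.0 (shut) to 1.0 (fully open); "grasp_force": force on a finger pad.
Only numpy, scipy, OpenCV 4.12 (cv2) and the standard library are available. Lean on these libraries where they do the work, as an engineer would, in place of code of your own. Each camera call takes 0.05 s, during which the arm holds its last target. There are 200 camera calls.

## Working session

There is one attempt and no reset: what is moved stays moved. The work goes in short steps, Python scripts to look and compute and a tool call to move; the robot and the scene stay as the last step left them, time stands still between calls to the robot, and variables do not carry over. Pictures are saved under pics/ and viewed, at most 10 in all, crops included, and the job is handed in when it is done.

Besides the shell and the picture viewer there is one more tool, called after "Request:" as name(argument=value, ...), one argument or row to a line, values as JSON. send_rows: Moves the arm, as the interface text tells. Its arguments: {"type":"object","properties":{"targets":{"type":"array","items":{"type":"object","properties":{"ax":{"type":"number"},"ay":{"type":"number"},"az":{"type":"number"},"tx":{"type":"number"},"ty":{"type":"number"},"tz":{"type":"number"},"fingers":{"type":"number"}}}}},"required":["targets"]}

```bash
mkdir -p pics; python3 - <<'E'
from cell import manip, optics
import cv2
for n in("top","side"):
    cv2.imwrite(f"pics/{n}0.png",cv2.resize(optics.capture(n),(800,600)))
    print(optics.camera_params(n))
print(manip.state(), manip.tcp_to_tips)
E
```

```text
{'camera_matrix': array([[500.06055454,   0.        , 256.63782727],
       [  0.        , 500.06055454, 187.18566518],
       [  0.        ,   0.        ,   1.        ]]), 'xyz': array([0.37666435, 0.03771623, 1.46835068]), 'attitude': array([ 0.71565596,  0.03497979, -0.03372874, -0.6967606 ])}
{'camera_matrix': array([[354.79857697,   0.        , 257.22563849],
       [  0.        , 354.79857697, 184.13869907],
       [  0.        ,   0.        ,   1.        ]]), 'xyz': array([ 0.26022762, -0.95396151,  0.77914989]), 'attitude': array([ 0.87506812,  0.46661279, -0.05424344, -0.11655876])}
{'t': 0.1, 'joint_pos': array([ 1.06187287e+00,  1.58980207e-01,  1.59807734e+00, -1.59185268e-05,
        1.38619694e+00, -2.10073335e-01]), 'qvel': array([-0.0015832 , -0.0007669 , -0.00316151, -0.00048326, -0.00025593,
        0.00046955]), 'tau': array([-7.58179976e-05, -3.86501992e+01, -3.22961283e+01,  7.03770085e-02,
        3.39505810e-02, -4.61362379e-05]), 'ee_pos': array([0.16904678, 0.54905216, 0.23873512]), 'ee_rot': array([-2.84996469e-04,  1.48868124e-01,  9.88856709e-01, -7.80547849e-04]), 'wrist_force': array([ 0.10776743, -0.32231   , -0.38440114]), 'torque': array([-0.01090774, -0.00892026, -0.00497685]), 'grasp_force': 0.0, 'finger_gap': 0.9991876173696979} 0.025
```

View pics/top0.png

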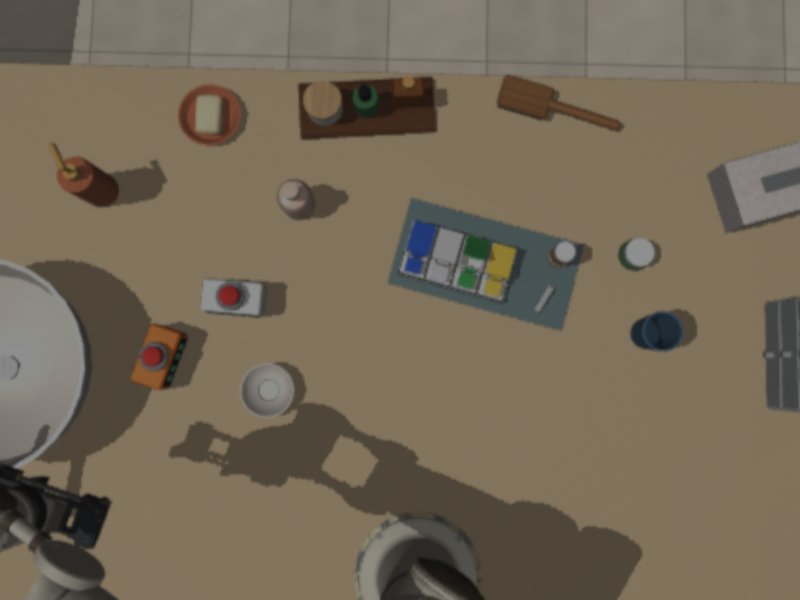

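View pics/side0.png

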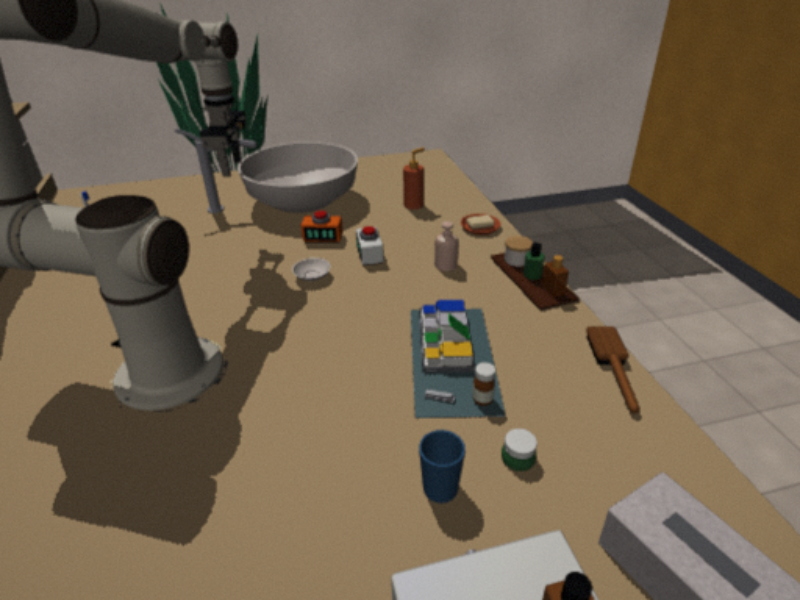

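Top view (800x600): two clock-like boxes with red buttons, a white one at (231,297) and an orange one at (155,355). The white one matches the description; the orange is the look-alike. The pods run blue (415,245), white (445,255), green (472,262) and yellow (496,270), with the catch side toward the image bottom. I'll confirm in an enlarged crop.

```bash
python3 - <<'E'
from cell import optics
import cv2, numpy as np
im=optics.capture("top"); cv2.imwrite("pics/raw.png",im)
a=im[170:210,120:180]; b=im[125:215,245:380]
A=cv2.resize(a,(480,320),interpolation=cv2.INTER_CUBIC)
cv2.imwrite("pics/c1.png",cv2.resize(b,None,fx=5.8,fy=5.8,interpolation=cv2.INTER_CUBIC))
cv2.imwrite("pics/c2.png",A)
E
```

```text
(no output)
```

View pics/c1.png

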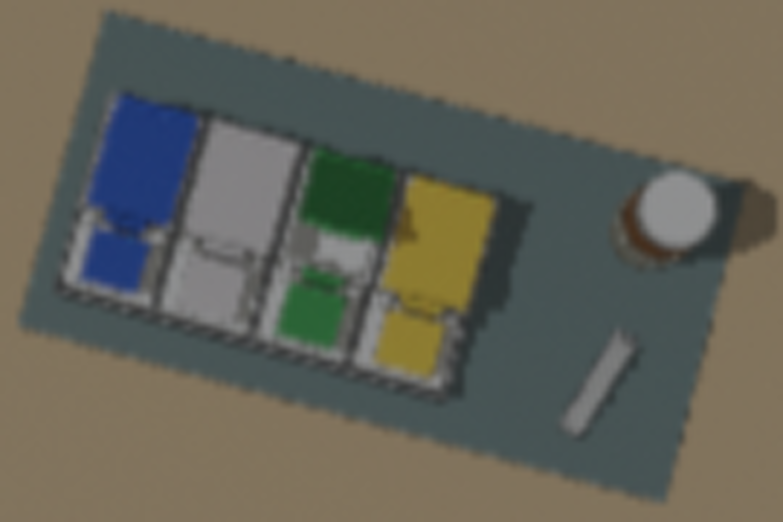

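View pics/c2.png

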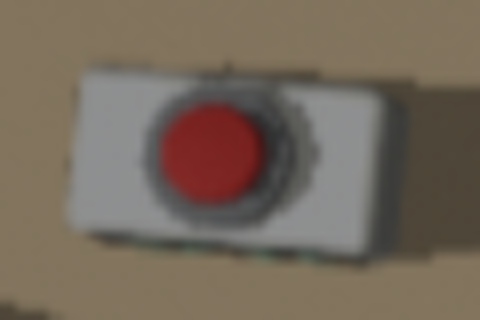

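The crop confirms the white box with a red button, centred at crop (211,153), and a display on its lower (-x) face. Pads in the rack crop: blue (115,262), white (210,290), green (313,312), yellow (410,343).

```bash
cat > h.py <<'E'
import numpy as np
from scipy.spatial.transform import Rotation as R
from cell import optics, manip
def quat(q): return R.from_quat(np.r_[q[1:],q[0]])
def ray(n,px):
    c=optics.camera_params(n); K=c["camera_matrix"]
    d=np.linalg.solve(K,[px[0],px[1],1.]); return np.array(c["xyz"]),quat(c["attitude"]).apply([d[0],-d[1],-d[2]])
def atz(n,px,z):
    o,d=ray(n,px); return o+d*(z-o[2])/d[2]
def proj(n,p):
    c=optics.camera_params(n); q=quat(c["attitude"]).inv().apply(np.array(p)-c["xyz"])
    v=c["camera_matrix"]@[q[0],-q[1],-q[2]]; return v[:2]/v[2]
def tool(p): # delta in tool axes from present TCP so fingertips reach p
    s=manip.state(); r=quat(s["ee_rot"]); t=s["ee_pos"]+r.apply([0,0,.025]); return r.inv().apply(np.array(p)-t)
E
python3 - <<'E'
from h import *
np.set_printoptions(precision=4,suppress=True)
c1=lambda u,v:(245+(u+.5)/5.8-.5,125+(v+.5)/5.8-.5)
c2=lambda u,v:(120+(u+.5)/8-.5,170+(v+.5)/8-.5)
print("clock top corners",[atz("top",c2(*p),.06) for p in((85,70),(388,92),(370,255),(70,230))])
for z in(.07,.075,.08):
    b=atz("top",c2(211,153),z); print("button",z,b,proj("side",b)/.64)
pads={k:atz("top",c1(*p),.034) for k,p in dict(b=(115,262),w=(210,290),g=(313,312),y=(410,343)).items()}
print(pads)
print("blue lid corners",[atz("top",c1(*p),.043) for p in((120,95),(200,118),(170,228),(92,206))])
print("green lid front",[atz("top",c1(*p),.081) for p in((300,222),(388,241))])
print("yel lid",[atz("top",c1(*p),.043) for p in((412,175),(495,197),(468,312),(385,288))])
s=manip.state(); print(quat(s["ee_rot"]).as_matrix())
E
```

```text
clock top corners [array([0.5296, 0.4011, 0.06  ]), array([0.5247, 0.2934, 0.06  ]), array([0.4667, 0.2972, 0.06  ]), array([0.4727, 0.4035, 0.06  ])]
button 0.07 [0.5004 0.3528 0.07  ] [368.3217 231.7657]
button 0.075 [0.5    0.3516 0.075 ] [368.1582 230.333 ]
button 0.08 [0.4995 0.3505 0.08  ] [367.9939 228.893 ]
{'b': array([0.5677, 0.021 , 0.034 ]), 'w': array([ 0.5549, -0.0266,  0.034 ]), 'g': array([ 0.5453, -0.0781,  0.034 ]), 'y': array([ 0.531 , -0.1266,  0.034 ])}
blue lid corners [array([0.6504, 0.0207, 0.043 ]), array([ 0.6399, -0.0194,  0.043 ]), array([ 0.5842, -0.0057,  0.043 ]), array([0.5942, 0.0332, 0.043 ])]
green lid front [array([ 0.5833, -0.0672,  0.081 ]), array([ 0.5752, -0.1099,  0.081 ])]
yel lid [array([ 0.614 , -0.1253,  0.043 ]), array([ 0.6041, -0.1667,  0.043 ]), array([ 0.5462, -0.154 ,  0.043 ]), array([ 0.5571, -0.1128,  0.043 ])]
[[-0.9557  0.2943 -0.0007]
 [ 0.2943  0.9557 -0.0012]
 [ 0.0003 -0.0013 -1.    ]]
```

Request:
send_rows(
  targets=[
    {"tx": -0.045,"ty": -0.011,"tz": 0,"az": -0.01,"fingers": 0},
    {"tx": -0.09,"ty": -0.022,"tz": 0,"az": -0.02,"fingers": 0},
    {"tx": -0.135,"ty": -0.033,"tz": 0,"az": -0.03,"fingers": 0},
    {"tx": -0.18,"ty": -0.045,"tz": 0,"az": -0.04,"fingers": 0},
    {"tx": -0.225,"ty": -0.056,"tz": 0,"az": -0.05,"fingers": 0},
    {"tx": -0.27,"ty": -0.067,"tz": 0,"az": -0.055,"fingers": 0},
    {"tx": -0.315,"ty": -0.078,"tz": 0.02,"az": -0.055,"fingers": 0},
    {"tx": -0.35,"ty": -0.087,"tz": 0.05,"az": -0.055,"fingers": 0},
    {"tx": -0.375,"ty": -0.093,"tz": 0.08,"az": -0.055,"fingers": 0},
    {"tx": -0.375,"ty": -0.093,"tz": 0.1,"az": -0.055,"fingers": 0},
  ],
)

```text
validation failed for argument at $.ta...
```

```bash
python3 - <<'E'
from h import *
import cv2
np.set_printoptions(precision=4,suppress=True)
im=optics.capture("side"); cv2.imwrite("pics/s1.png",cv2.resize(im[110:190,190:300],None,fx=7,fy=7,interpolation=cv2.INTER_CUBIC))
s=manip.state(); print(s["t"],s["ee_pos"],s["finger_gap"],s["wrist_force"],quat(s["ee_rot"]).as_matrix(),tool([.5,.3515,.075]))
E
```

```text
0.2 [0.1691 0.5492 0.239 ] 0.9955486402718853 [ 0.6934 -0.2715  0.1551] [[-0.9557  0.2944 -0.0006]
 [ 0.2944  0.9557 -0.001 ]
 [ 0.0002 -0.0011 -1.    ]] [-0.3745 -0.0913  0.139 ]
```

View pics/s1.png

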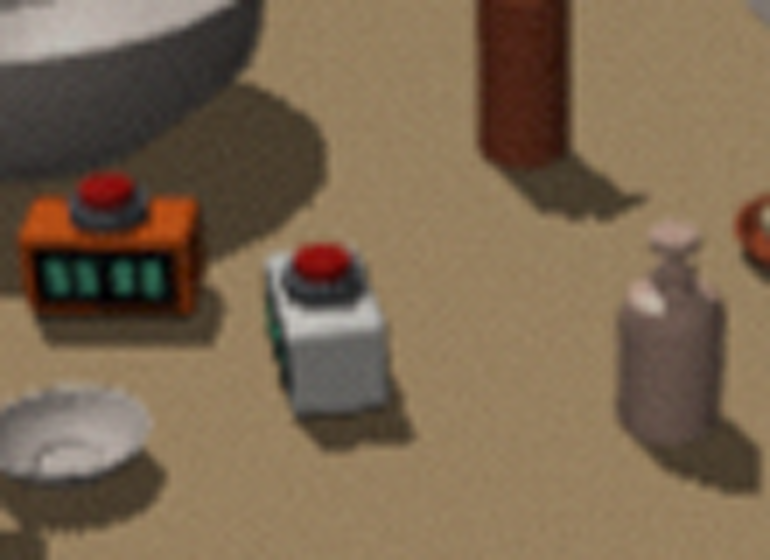

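The side crop shows the white clock's red button standing on a raised dark collar, its top centre at crop (322,262). That gives z≈0.075. The move was refused by validation, so I'm resending it with every field filled.

Request:
send_rows(
  targets=[
    {"tx": -0.045,"ty": -0.011,"tz": 0.0,"ax": 0.0,"ay": 0.0,"az": -0.01,"fingers": 0.0},
    {"tx": -0.09,"ty": -0.022,"tz": 0.0,"ax": 0.0,"ay": 0.0,"az": -0.02,"fingers": 0.0},
    {"tx": -0.135,"ty": -0.033,"tz": 0.0,"ax": 0.0,"ay": 0.0,"az": -0.03,"fingers": 0.0},
    {"tx": -0.18,"ty": -0.045,"tz": 0.0,"ax": 0.0,"ay": 0.0,"az": -0.04,"fingers": 0.0},
    {"tx": -0.225,"ty": -0.056,"tz": 0.0,"ax": 0.0,"ay": 0.0,"az": -0.05,"fingers": 0.0},
    {"tx": -0.27,"ty": -0.067,"tz": 0.0,"ax": 0.0,"ay": 0.0,"az": -0.055,"fingers": 0.0},
    {"tx": -0.315,"ty": -0.078,"tz": 0.02,"ax": 0.0,"ay": 0.0,"az": -0.055,"fingers": 0.0},
    {"tx": -0.35,"ty": -0.087,"tz": 0.05,"ax": 0.0,"ay": 0.0,"az": -0.055,"fingers": 0.0},
    {"tx": -0.375,"ty": -0.092,"tz": 0.08,"ax": 0.0,"ay": 0.0,"az": -0.055,"fingers": 0.0},
    {"tx": -0.375,"ty": -0.092,"tz": 0.1,"ax": 0.0,"ay": 0.0,"az": -0.055,"fingers": 0.0},
  ],
)

```text
t: 1.2
ee_pos: [0.5024, 0.3485, 0.137]
ee_rot: [-0.001, 0.123, 0.992, -0.001]
wrist_force: [-0.6, 0.1, -0.7]
finger_gap: 0.152
grasp_force: 0.0
```

```bash
python3 - <<'E'
from h import *
np.set_printoptions(precision=4,suppress=True)
s=manip.state(); print(s["t"],s["ee_pos"],s["finger_gap"],s["wrist_force"],quat(s["ee_rot"]).as_matrix(),tool([.5,.3515,.075]))
E
```

```text
1.2 [0.5024 0.3485 0.137 ] 0.15228412552753096 [-0.6263  0.0589 -0.7107] [[-0.9695  0.2451 -0.0016]
 [ 0.2451  0.9695 -0.0015]
 [ 0.0011 -0.0019 -1.    ]] [0.003  0.0024 0.037 ]
```

Request:
send_rows(
  targets=[
    {"tx": 0.003,"ty": 0.002,"tz": 0.0,"ax": 0.0,"ay": 0.0,"az": 0.0,"fingers": 0.0},
    {"tx": 0.003,"ty": 0.002,"tz": 0.01,"ax": 0.0,"ay": 0.0,"az": 0.0,"fingers": 0.0},
    {"tx": 0.003,"ty": 0.002,"tz": 0.02,"ax": 0.0,"ay": 0.0,"az": 0.0,"fingers": 0.0},
    {"tx": 0.003,"ty": 0.002,"tz": 0.03,"ax": 0.0,"ay": 0.0,"az": 0.0,"fingers": 0.0},
    {"tx": 0.003,"ty": 0.002,"tz": 0.034,"ax": 0.0,"ay": 0.0,"az": 0.0,"fingers": 0.0},
    {"tx": 0.003,"ty": 0.002,"tz": 0.036,"ax": 0.0,"ay": 0.0,"az": 0.0,"fingers": 0.0},
    {"tx": 0.003,"ty": 0.002,"tz": 0.038,"ax": 0.0,"ay": 0.0,"az": 0.0,"fingers": 0.0},
    {"tx": 0.003,"ty": 0.002,"tz": 0.04,"ax": 0.0,"ay": 0.0,"az": 0.0,"fingers": 0.0},
    {"tx": 0.003,"ty": 0.002,"tz": 0.041,"ax": 0.0,"ay": 0.0,"az": 0.0,"fingers": 0.0},
    {"tx": 0.003,"ty": 0.002,"tz": 0.041,"ax": 0.0,"ay": 0.0,"az": 0.0,"fingers": 0.0},
  ],
)

```text
t: 2.2
ee_pos: [0.4985, 0.3542, 0.1014]
ee_rot: [0.0, 0.121, 0.993, 0.0]
wrist_force: [-7.6, -2.5, 16.2]
finger_gap: 0.006
grasp_force: 8.0
```

Request:
send_rows(
  targets=[
    {"tx": 0.0,"ty": 0.0,"tz": 0.001,"ax": 0.0,"ay": 0.0,"az": 0.0,"fingers": 0.0},
    {"tx": 0.0,"ty": 0.0,"tz": 0.001,"ax": 0.0,"ay": 0.0,"az": 0.0,"fingers": 0.0},
    {"tx": 0.0,"ty": 0.0,"tz": -0.001,"ax": 0.0,"ay": 0.0,"az": 0.0,"fingers": 0.0},
    {"tx": 0.0,"ty": 0.0,"tz": -0.003,"ax": 0.0,"ay": 0.0,"az": 0.0,"fingers": 0.0},
    {"tx": 0.0,"ty": 0.0,"tz": -0.005,"ax": 0.0,"ay": 0.0,"az": 0.0,"fingers": 0.0},
    {"tx": 0.0,"ty": 0.0,"tz": -0.006,"ax": 0.0,"ay": 0.0,"az": 0.0,"fingers": 0.0},
    {"tx": 0.0,"ty": 0.0,"tz": -0.006,"ax": 0.0,"ay": 0.0,"az": 0.0,"fingers": 0.0},
    {"tx": 0.0,"ty": 0.0,"tz": -0.006,"ax": 0.0,"ay": 0.0,"az": 0.0,"fingers": 0.0},
    {"tx": 0.0,"ty": 0.0,"tz": -0.006,"ax": 0.0,"ay": 0.0,"az": 0.0,"fingers": 0.0},
    {"tx": 0.0,"ty": 0.0,"tz": -0.006,"ax": 0.0,"ay": 0.0,"az": 0.0,"fingers": 0.0},
  ],
)

```text
t: 3.2
ee_pos: [0.4983, 0.354, 0.1046]
ee_rot: [0.0, 0.122, 0.993, 0.0]
wrist_force: [-1.0, 1.7, 2.8]
finger_gap: 0.001
grasp_force: 1.5
```

The force fell to 2.8 N over the 3.2 mm of retreat, which matches the button spring, so the button was fully down. Next I lift off and go above the green lid.

Request:
send_rows(
  targets=[
    {"tx": 0.0,"ty": 0.0,"tz": -0.015,"ax": 0.0,"ay": 0.0,"az": 0.0,"fingers": 0.0},
    {"tx": 0.0,"ty": 0.0,"tz": -0.045,"ax": 0.0,"ay": 0.0,"az": 0.0,"fingers": 0.0},
    {"tx": -0.018,"ty": -0.04,"tz": -0.065,"ax": 0.0,"ay": 0.0,"az": 0.0,"fingers": 0.0},
    {"tx": -0.037,"ty": -0.082,"tz": -0.07,"ax": 0.0,"ay": 0.0,"az": 0.0,"fingers": 0.0},
    {"tx": -0.056,"ty": -0.125,"tz": -0.07,"ax": 0.0,"ay": 0.0,"az": 0.0,"fingers": 0.0},
    {"tx": -0.075,"ty": -0.168,"tz": -0.07,"ax": 0.0,"ay": 0.0,"az": 0.0,"fingers": 0.0},
    {"tx": -0.094,"ty": -0.21,"tz": -0.07,"ax": 0.0,"ay": 0.0,"az": 0.0,"fingers": 0.0},
    {"tx": -0.113,"ty": -0.252,"tz": -0.07,"ax": 0.0,"ay": 0.0,"az": 0.0,"fingers": 0.0},
    {"tx": -0.132,"ty": -0.295,"tz": -0.07,"ax": 0.0,"ay": 0.0,"az": 0.0,"fingers": 0.0},
    {"tx": -0.15,"ty": -0.335,"tz": -0.07,"ax": 0.0,"ay": 0.0,"az": 0.0,"fingers": 0.0},
  ],
)

```text
t: 4.2
ee_pos: [0.563, -0.0101, 0.1755]
ee_rot: [0.0, 0.122, 0.993, -0.001]
wrist_force: [0.9, -0.4, -0.1]
finger_gap: 0.005
grasp_force: 0.0
```

Request:
send_rows(
  targets=[
    {"tx": -0.016,"ty": -0.035,"tz": 0.0,"ax": 0.0,"ay": 0.0,"az": 0.0,"fingers": 0.0},
    {"tx": -0.032,"ty": -0.07,"tz": 0.0,"ax": 0.0,"ay": 0.0,"az": 0.0,"fingers": 0.0},
    {"tx": -0.032,"ty": -0.07,"tz": 0.0,"ax": 0.0,"ay": 0.0,"az": 0.0,"fingers": 0.0},
    {"tx": -0.032,"ty": -0.07,"tz": 0.0,"ax": 0.0,"ay": 0.0,"az": 0.0,"fingers": 0.0},
    {"tx": -0.032,"ty": -0.07,"tz": 0.0,"ax": 0.0,"ay": 0.0,"az": 0.0,"fingers": 0.0},
    {"tx": -0.032,"ty": -0.07,"tz": 0.0,"ax": 0.0,"ay": 0.0,"az": 0.0,"fingers": 0.0},
    {"tx": -0.032,"ty": -0.07,"tz": 0.0,"ax": 0.0,"ay": 0.0,"az": 0.0,"fingers": 0.0},
    {"tx": -0.032,"ty": -0.07,"tz": 0.01,"ax": 0.0,"ay": 0.0,"az": 0.0,"fingers": 0.0},
    {"tx": -0.032,"ty": -0.07,"tz": 0.02,"ax": 0.0,"ay": 0.0,"az": 0.0,"fingers": 0.0},
    {"tx": -0.032,"ty": -0.07,"tz": 0.02,"ax": 0.0,"ay": 0.0,"az": 0.0,"fingers": 0.0},
  ],
)

```text
t: 5.2
ee_pos: [0.5755, -0.0824, 0.152]
ee_rot: [-0.002, 0.121, 0.993, 0.0]
wrist_force: [0.2, 0.4, 0.4]
finger_gap: 0.004
grasp_force: 0.0
```

```bash
python3 - <<'E'
from h import *
import cv2
np.set_printoptions(precision=4,suppress=True)
im=optics.capture("side"); cv2.imwrite("pics/s2.png",cv2.resize(im[130:250,200:340],None,fx=5,fy=5,interpolation=cv2.INTER_CUBIC))
s=manip.state(); print(s["t"],s["ee_pos"],s["finger_gap"],s["wrist_force"],quat(s["ee_rot"]).as_matrix(),tool([.577,-.085,.043]))
E
```

```text
5.25 [ 0.576  -0.0826  0.1529] 0.006622114281009699 [-0.032   0.1413 -0.4072] [[-0.9705  0.2412 -0.0029]
 [ 0.2412  0.9705  0.001 ]
 [ 0.0031  0.0003 -1.    ]] [-0.0019 -0.0021  0.0849]
```

View pics/s2.png

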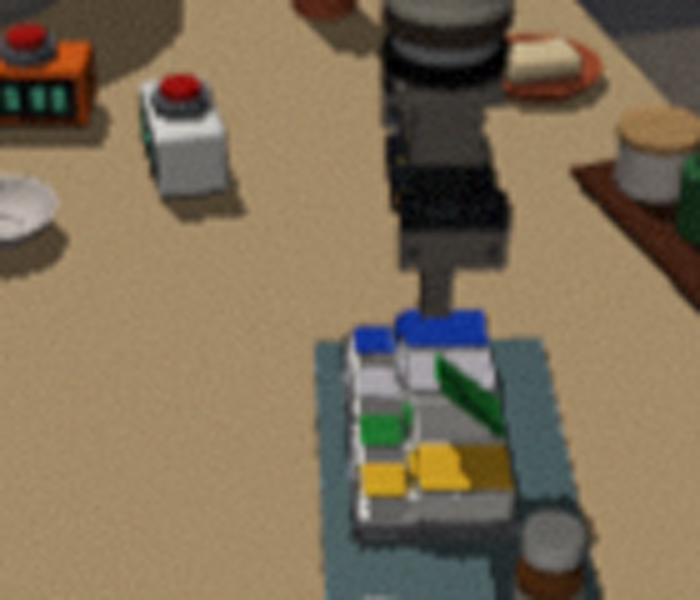

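The side view shows the clock upright with its button up, and the closed fingertips in line with the green lid's front edge, crop (440,360). I'm pressing down now.

Request:
send_rows(
  targets=[
    {"tx": -0.004,"ty": -0.002,"tz": 0.015,"ax": 0.0,"ay": 0.0,"az": 0.0,"fingers": 0.0},
    {"tx": -0.004,"ty": -0.002,"tz": 0.03,"ax": 0.0,"ay": 0.0,"az": 0.0,"fingers": 0.0},
    {"tx": -0.004,"ty": -0.002,"tz": 0.04,"ax": 0.0,"ay": 0.0,"az": 0.0,"fingers": 0.0},
    {"tx": -0.004,"ty": -0.002,"tz": 0.05,"ax": 0.0,"ay": 0.0,"az": 0.0,"fingers": 0.0},
    {"tx": -0.004,"ty": -0.002,"tz": 0.06,"ax": 0.0,"ay": 0.0,"az": 0.0,"fingers": 0.0},
    {"tx": -0.004,"ty": -0.002,"tz": 0.07,"ax": 0.0,"ay": 0.0,"az": 0.0,"fingers": 0.0},
    {"tx": -0.004,"ty": -0.002,"tz": 0.078,"ax": 0.0,"ay": 0.0,"az": 0.0,"fingers": 0.0},
    {"tx": -0.004,"ty": -0.002,"tz": 0.083,"ax": 0.0,"ay": 0.0,"az": 0.0,"fingers": 0.0},
    {"tx": -0.004,"ty": -0.002,"tz": 0.086,"ax": 0.0,"ay": 0.0,"az": 0.0,"fingers": 0.0},
    {"tx": -0.004,"ty": -0.002,"tz": 0.087,"ax": 0.0,"ay": 0.0,"az": 0.0,"fingers": 0.0},
  ],
)

```text
t: 6.25
ee_pos: [0.5804, -0.086, 0.0679]
ee_rot: [-0.0, 0.122, 0.993, 0.0]
wrist_force: [-2.6, 0.7, 5.3]
finger_gap: 0.002
grasp_force: 2.7
```

Request:
send_rows(
  targets=[
    {"tx": 0.0,"ty": 0.0,"tz": 0.001,"ax": 0.0,"ay": 0.0,"az": 0.0,"fingers": 0.0},
    {"tx": 0.0,"ty": 0.0,"tz": 0.002,"ax": 0.0,"ay": 0.0,"az": 0.0,"fingers": 0.0},
    {"tx": 0.0,"ty": 0.0,"tz": 0.002,"ax": 0.0,"ay": 0.0,"az": 0.0,"fingers": 0.0},
    {"tx": 0.0,"ty": 0.0,"tz": 0.002,"ax": 0.0,"ay": 0.0,"az": 0.0,"fingers": 0.0},
    {"tx": 0.0,"ty": 0.0,"tz": -0.005,"ax": 0.0,"ay": 0.0,"az": 0.0,"fingers": 0.0},
    {"tx": 0.0,"ty": 0.0,"tz": -0.02,"ax": 0.0,"ay": 0.0,"az": 0.0,"fingers": 0.0},
    {"tx": 0.0,"ty": 0.0,"tz": -0.045,"ax": 0.0,"ay": 0.0,"az": 0.0,"fingers": 0.0},
    {"tx": 0.0,"ty": 0.0,"tz": -0.07,"ax": 0.0,"ay": 0.0,"az": 0.0,"fingers": 0.0},
    {"tx": 0.0,"ty": 0.0,"tz": -0.09,"ax": 0.0,"ay": 0.0,"az": 0.0,"fingers": 0.0},
    {"tx": 0.0,"ty": 0.0,"tz": -0.09,"ax": 0.0,"ay": 0.0,"az": 0.0,"fingers": 0.0},
  ],
)

```text
t: 7.25
ee_pos: [0.5829, -0.0869, 0.1621]
ee_rot: [0.004, 0.122, 0.993, -0.001]
wrist_force: [1.3, 0.5, -0.3]
finger_gap: 0.001
grasp_force: 0.0
```

```bash
python3 - <<'E'
from h import *
import cv2
np.set_printoptions(precision=4,suppress=True)
im=optics.capture("side"); cv2.imwrite("pics/s3.png",cv2.resize(im[170:250,250:340],None,fx=6,fy=6,interpolation=cv2.INTER_CUBIC))
s=manip.state(); print(s["t"],s["ee_pos"],s["wrist_force"],tool([.566,.0216,.034]))
E
```

```text
7.3 [ 0.5817 -0.0865  0.1598] [-0.145  -0.8507 -0.4978] [0.0419 0.1011 0.1005]
```

View pics/s3.png

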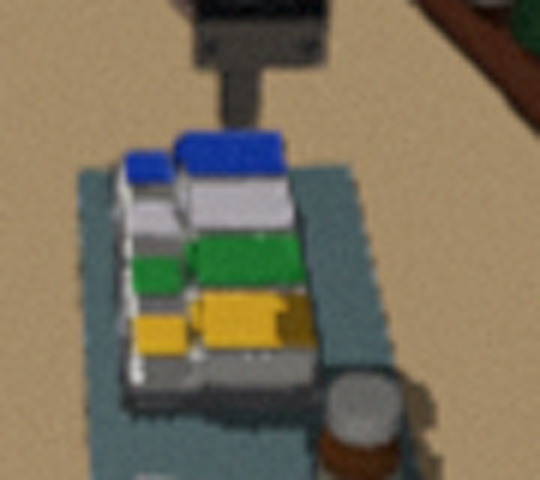

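The green lid now lies flat and shut at crop (245,260), level with the others. Next is the blue catch.

Request:
send_rows(
  targets=[
    {"tx": 0.015,"ty": 0.035,"tz": 0.0,"ax": 0.0,"ay": 0.0,"az": 0.0,"fingers": 0.0},
    {"tx": 0.03,"ty": 0.07,"tz": 0.0,"ax": 0.0,"ay": 0.0,"az": 0.0,"fingers": 0.0},
    {"tx": 0.043,"ty": 0.101,"tz": 0.0,"ax": 0.0,"ay": 0.0,"az": 0.0,"fingers": 0.0},
    {"tx": 0.043,"ty": 0.101,"tz": 0.01,"ax": 0.0,"ay": 0.0,"az": 0.0,"fingers": 0.0},
    {"tx": 0.043,"ty": 0.101,"tz": 0.03,"ax": 0.0,"ay": 0.0,"az": 0.0,"fingers": 0.0},
    {"tx": 0.043,"ty": 0.101,"tz": 0.045,"ax": 0.0,"ay": 0.0,"az": 0.0,"fingers": 0.0},
    {"tx": 0.043,"ty": 0.101,"tz": 0.06,"ax": 0.0,"ay": 0.0,"az": 0.0,"fingers": 0.0},
    {"tx": 0.043,"ty": 0.101,"tz": 0.07,"ax": 0.0,"ay": 0.0,"az": 0.0,"fingers": 0.0},
    {"tx": 0.043,"ty": 0.101,"tz": 0.08,"ax": 0.0,"ay": 0.0,"az": 0.0,"fingers": 0.0},
    {"tx": 0.043,"ty": 0.101,"tz": 0.08,"ax": 0.0,"ay": 0.0,"az": 0.0,"fingers": 0.0},
  ],
)

```text
t: 8.3
ee_pos: [0.5621, 0.0223, 0.0759]
ee_rot: [-0.001, 0.122, 0.993, 0.0]
wrist_force: [-0.4, 0.4, -0.2]
finger_gap: 0.008
grasp_force: 0.0
```

```bash
python3 - <<'E'
from h import *
np.set_printoptions(precision=4,suppress=True)
s=manip.state(); print(s["t"],s["ee_pos"],s["wrist_force"],tool([.566,.0216,.034]))
E
```

```text
8.3 [0.5621 0.0223 0.0759] [-0.3984  0.3883 -0.1829] [-0.0041  0.0003  0.0169]
```

Request:
send_rows(
  targets=[
    {"tx": -0.002,"ty": 0.0,"tz": 0.006,"ax": 0.0,"ay": 0.0,"az": 0.0,"fingers": 0.0},
    {"tx": -0.002,"ty": 0.0,"tz": 0.012,"ax": 0.0,"ay": 0.0,"az": 0.0,"fingers": 0.0},
    {"tx": -0.002,"ty": 0.0,"tz": 0.015,"ax": 0.0,"ay": 0.0,"az": 0.0,"fingers": 0.0},
    {"tx": -0.002,"ty": 0.0,"tz": 0.017,"ax": 0.0,"ay": 0.0,"az": 0.0,"fingers": 0.0},
    {"tx": -0.002,"ty": 0.0,"tz": 0.019,"ax": 0.0,"ay": 0.0,"az": 0.0,"fingers": 0.0},
    {"tx": -0.002,"ty": 0.0,"tz": 0.021,"ax": 0.0,"ay": 0.0,"az": 0.0,"fingers": 0.0},
    {"tx": -0.002,"ty": 0.0,"tz": 0.022,"ax": 0.0,"ay": 0.0,"az": 0.0,"fingers": 0.0},
    {"tx": -0.002,"ty": 0.0,"tz": 0.023,"ax": 0.0,"ay": 0.0,"az": 0.0,"fingers": 0.0},
    {"tx": -0.002,"ty": 0.0,"tz": 0.023,"ax": 0.0,"ay": 0.0,"az": 0.0,"fingers": 0.0},
    {"tx": -0.002,"ty": 0.0,"tz": 0.023,"ax": 0.0,"ay": 0.0,"az": 0.0,"fingers": 0.0},
  ],
)

```text
t: 9.3
ee_pos: [0.5649, 0.022, 0.0554]
ee_rot: [-0.0, 0.121, 0.993, -0.0]
wrist_force: [-5.6, 1.0, 7.5]
finger_gap: 0.004
grasp_force: 4.5
```

Tips are at z 0.030 with 7.5 N, so they are near the stop. I'll press slightly more, then withdraw.

Request:
send_rows(
  targets=[
    {"tx": 0.0,"ty": 0.0,"tz": 0.001,"ax": 0.0,"ay": 0.0,"az": 0.0,"fingers": 0.0},
    {"tx": 0.0,"ty": 0.0,"tz": 0.002,"ax": 0.0,"ay": 0.0,"az": 0.0,"fingers": 0.0},
    {"tx": 0.0,"ty": 0.0,"tz": 0.002,"ax": 0.0,"ay": 0.0,"az": 0.0,"fingers": 0.0},
    {"tx": 0.0,"ty": 0.0,"tz": 0.002,"ax": 0.0,"ay": 0.0,"az": 0.0,"fingers": 0.0},
    {"tx": 0.003,"ty": 0.0,"tz": -0.005,"ax": 0.0,"ay": 0.0,"az": 0.0,"fingers": 0.0},
    {"tx": 0.015,"ty": 0.0,"tz": -0.02,"ax": 0.0,"ay": 0.0,"az": 0.0,"fingers": 0.0},
    {"tx": 0.04,"ty": 0.0,"tz": -0.05,"ax": 0.0,"ay": 0.0,"az": 0.0,"fingers": 0.0},
    {"tx": 0.07,"ty": 0.0,"tz": -0.08,"ax": 0.0,"ay": 0.0,"az": 0.0,"fingers": 0.0},
    {"tx": 0.09,"ty": 0.0,"tz": -0.1,"ax": 0.0,"ay": 0.0,"az": 0.0,"fingers": 0.0},
    {"tx": 0.09,"ty": 0.0,"tz": -0.1,"ax": 0.0,"ay": 0.0,"az": 0.0,"fingers": 0.0},
  ],
)

```text
t: 10.3
ee_pos: [0.4782, 0.0439, 0.1573]
ee_rot: [0.003, 0.121, 0.993, -0.0]
wrist_force: [0.7, -1.1, -0.4]
finger_gap: 0.005
grasp_force: 0.0
```

```bash
python3 - <<'E'
from h import *
import cv2
im=optics.capture("side"); cv2.imwrite("pics/s4.png",cv2.resize(im[130:250,200:340],None,fx=5,fy=5,interpolation=cv2.INTER_CUBIC))
s=manip.state(); print(s["t"],s["ee_pos"],s["wrist_force"])
E
```

```text
10.35 [0.47845128 0.04361604 0.15570469] [-0.90856163  0.01402458 -0.43257964]
```

View pics/s4.png

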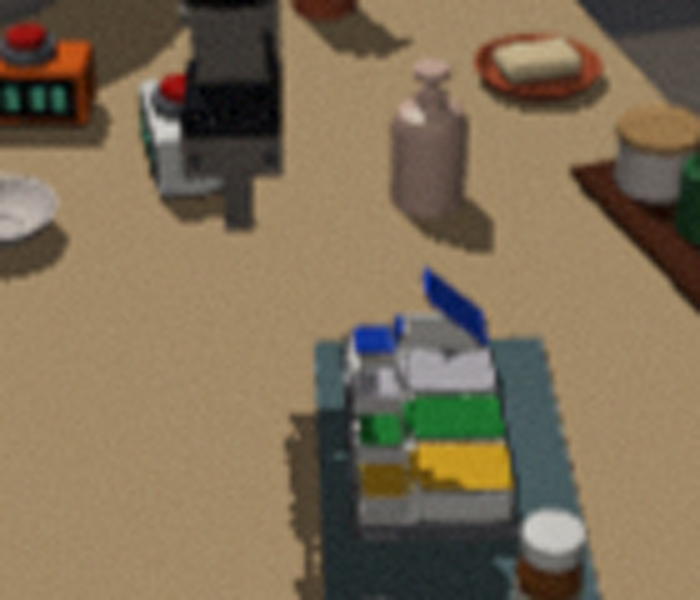

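The blue lid stands fully open at crop (455,305). The green, yellow and white lids are shut, and the arm is clear.

```bash
python3 -c "
from cell import workorder
print(workorder.close_job())"
```

```text
the job is handed in; nothing more can be done
None
```

I pressed the clock's red button down and let it up, pressed the green lid shut, then opened the blue lid with its catch; the job went in at about 10 s, and the hand-in returned no verdict.

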